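Vacuum leak test of a capped syringe on a draw stand

TASK

Leak-test the capped, empty syringe in the draw stand: first swing the hinged barrel clamp down over the barrel until it snaps home under its sprung catch, so that the barrel cannot lift out. Then pull the carriage back by its upright handle, against the suction, until its pointer lines up with the mark of the index clip on the rail, and finish while still holding it there: do not let go, or the plunger runs back in. Leave the other things on the bench alone.

Things in the scene. Friction and masses are not known exactly. Their poses are not given: they have to be found in the camera images.
- draw_stand: Draw stand, fixed: base 266 x 108 mm with a clear 10 ml syringe lying on it (barrel 20 mm thick, axis 40 mm up). Origin on the worktop under the syringe's finger flange; +x the way the plunger is drawn out, +y to the clamp's hinge side, z up. In mm: base x -114..152, y -62..46; end plate x 140..152, 44 high; flange plates by the origin 45 high. Only clamp, its pawl and handle are higher than 60.
- barrel_clamp (a joint): Hinge angle of the barrel clamp: 0 = level across the barrel and locked in its catch, larger = open (1.57 upright). It stays where it is left (friction, about 1 N at the tab). Below about 0.2 rad its cross pin has to be pressed past the sprung pawl with about 3 to 6 N down on the tab; then it drops to 0 and stays. Hard stop at 0: a firmer press does no harm.
- clamp_hinge (a point): On the hinge axis of the barrel clamp, in the middle of its width: 54 mm above the worktop, at x -45, y +30 mm in the stand's frame; the axis runs along the stand's x axis.
- clamp_tab (a point): Middle of the ribbed upper face of the clamp's black thumb tab (22 mm along x, 23 mm long, 5 thick) at its free end: 88 mm from the hinge axis, 9 mm above the plane of the strap (21 wide, 4 thick) through the axis. Closed, it is at x -45, y -58, z 63 mm in the stand's frame. The pawl stands in the strap's window, 50 to 65 mm from the hinge axis, up to 72 mm high.
- plunger (a joint): How far the carriage with the plunger has been drawn out, in m: 0 = home, stop at 0.068, growing along the stand's +x. The suction pulls it back all the time, like a spring: about 2 N at home, growing by 1.5 N for every 10 mm (about 10 N at 55 mm).
- carriage: The carriage that draws the plunger, with its black upright grip on top (the grip: 14 mm thick along the stand's x, 46 mm wide along y, from 57 to 94 mm above the worktop, edges rounded; the rest is below 52 mm). Axes of the stand; its origin coincides with the stand's origin when home and moves with the carriage; the grip is round the point handle_grip.
- handle_grip (a point): Centre of the upright grip, 78 mm above the worktop, at x 36 mm, y 0 in the stand's frame when the carriage is home. From above, the fingers fit before and behind the grip (closing along the stand's x), with nothing higher than 52 mm round it.
- pointer_tip (a point): Tip of the dark steel pointer on the carriage's side (stand's -y side), 29.5 mm above the worktop, over the graduated rail. Fixed to the carriage.
- index_clip: The small dark index clip, 14 mm wide, set on the graduated rail at the stand's -y side; fixed. Its axes are parallel to the stand's; its origin is on the worktop, at the x of its mark and on the stand's middle line (y 0).
- index_mark (a point): Tip of the index clip's mark, facing the pointer. The pointer lines up when both tips have the same x in the stand's frame. At the start it lies 28 to 58 mm beyond the pointer.
- vial_free: Bystander: capped glass vial, 28 mm thick, 56 mm tall; origin under its centre.
- syringe0: Bystander: filled plastic syringe lying on the worktop, 113 mm long.
- screwdriver: Bystander: screwdriver with red handle, 173 mm long.
- caliper: Bystander: digital caliper, 235 mm long, lying flat.
- fitting0: Bystander: brass fitting, 15 x 13 x 25 mm, standing behind the stand.
- fitting1: Bystander: brass fitting, 15 x 13 x 23 mm, standing behind the stand.
- petri_low: Bystander: closed plastic dish, 74 mm across, 12 mm high.
- tweezers: Bystander: curved steel tweezers lying flat, 126 mm long.

How it is judged:
By the outcome, as a careful person would: the job done as asked, in the order asked, and still so for the second after the job is handed in, while the arm keeps its last pose, push and grip.
It also fails if it takes over 51 s, if anything falls off the work surface, if the arm or the gripper's body presses on something with over 40 N, if the wrist force passes 120 N, or if a joint passes its speed limit or range.

ROBOT

A 6-joint arm with a two-finger parallel gripper is mounted at the origin on a cart in front of the work surface, level with it; the furniture and walls round the work are solid. World frame = base frame: x ahead of the robot, y to its left, z up, the work surface at z = 0. Lengths are in mm, angles in rad, forces in N, time in s.
With the tool pointing down it reaches from about 350 to 975 mm from the base axis. Payload 7.1 kg.
Tool frame: the origin (TCP) lies at the very end of the fingers, on their centre line; the grasp point (between the pads) lies 19 mm behind it (ctrl.pinch_z is the z of the grasp point in the tool frame, in mm); z points along the fingers, y is the direction in which the jaws open and shut (so a half turn about z gives the same grasp; the last joint's range is limited). The gripper opens to 88 mm and grips with 3 to 60 N. Pads are 20 mm wide; open, the fingers measure 115 mm over their backs; the gripper's body (75 mm by 178 mm) begins 61 mm behind the grasp point.
Start: joints at [-1.201, 0.423, 1.63, -0, 1.089, -0.019], TCP at [236.94, -578.329, 222.675] pointing down, gripper open.
Joint ranges: [-3, 3], [-0.9, 2.11], [0.09, 2.58], [-1.31, 4.45], [0.11, 2.69], [-2.54, 2.54]. Speed limits (rad/s): [2.39, 2.39, 3.01, 3.14, 3.14, 3.14].

INTERFACE

Orientations are given as a rotation vector (axis times angle).
In Python, from workcell import get_obs, optics, ctrl gives the robot as it stands.
- The arm moves only by the shell command python3 -m jog 'ROWS'. ROWS is a JSON object of lists of equal length, an entry for each row: "delta_rot": the turn, a rotation vector about the tool's x, y, z in rad, a list of three; "translation": the shift along the tool's x, y, z in mm, a list of three; "hand": the opening, from -1 (shut) to 1 (fully open). In form: {"delta_rot": [[rx, ry, rz], ...], "translation": [[x, y, z], ...], "hand": [hand, ...]}. A call has 1 to 5 rows; each row is the pose to reach, as a shift and turn from the pose commanded when the call began, along the tool's axes at that moment; what a row does not reach only later rows make up. A row lasts 1/10 s, in which the tool goes at most 50 mm and 8.59 degrees, less where a joint would pass 70% of its speed; a pose out of reach is approached as far as the arm can. A call with a gripper value outside its range is refused whole. The fingers move at their own pace and stop on an object; the grip force is fixed at half the most. Time passes only in rows, so rows that repeat a pose let the fingers close. It gives the time, the measured TCP pose, the force and the opening at its end, in the units of the state.
- get_obs(): the state, without advancing time (a new reading comes with each control period).
- optics.get_image(name): name is "side" or "top"; returns the picture (480x640x3 uint8, red, green, blue); there is no depth.
- optics.calibration(name): a dict with "intrinsics" (3x3 intrinsics, pixels), "k1" (the pictures are not rectified: a ray, as slopes to the right and down, at radius r is drawn at 1 + k1 r^2 times it, then the intrinsics apply), "cam_to_world" (4x4, takes a point from camera to world coordinates). Camera axes: x right, y up, looking along -z (the intrinsics and any distortion apply to the point x, -y, -z); pixel columns grow to the right and rows downward; lengths in mm; the calibration is good to about 2 mm. A picture is of the moment at which its call begins. calibration takes no time and is no camera call.
- ctrl.close_job(): hands the job in, once; it reports no verdict.
The state is a dict: "t": time; "qpos": joint angles; "qvel": joint speeds; "joint_torque": joint torques, N m; "ee_pos": TCP position; "orientation": TCP orientation; "ft_force": force on the tool from outside, world axes, zero at the start; "moment": the same for the moment, N m; "width": finger opening in mm.
Only numpy, scipy, OpenCV 4.12 (cv2) and the standard library are available. Lean on these libraries where they do the work, as an engineer would, in place of code of your own. Each camera call takes 0.05 s, during which the arm holds its last target. There are 200 camera calls.

## Working session

There is one attempt and no reset: what is moved stays moved. The work goes in short steps, Python scripts to look and compute and a shell command to move; the robot and the scene stay as the last step left them, time stands still between calls to the robot, and variables do not carry over. Pictures are saved under pics/ and viewed, about 8 in all and at most 12, crops included, and the job is handed in when it is done.

```bash
mkdir -p pics; python3 - <<'E'
from workcell import get_obs, optics, ctrl
import cv2
for n in("top","side"):
    cv2.imwrite(f"pics/{n}0.png",optics.get_image(n)[:,:,::-1]); c=optics.calibration(n); print(n,c)
o=get_obs(); print(o['t'],o['ee_pos'],o['orientation'],o['width'],ctrl.pinch_z)
E
```

```text
top {'intrinsics': array([[526.36696141,   0.        , 312.10447706],
       [  0.        , 526.36696141, 229.45675446],
       [  0.        ,   0.        ,   1.        ]]), 'k1': 0.04074168940719813, 'cam_to_world': array([[-3.24956737e-03,  9.96854416e-01, -7.91878373e-02,
         4.80185284e+02],
       [-9.99937809e-01, -2.39434554e-03,  1.08924726e-02,
        -1.29576408e+02],
       [ 1.06686064e-02,  7.92183083e-02,  9.96800201e-01,
         1.37148934e+03],
       [ 0.00000000e+00,  0.00000000e+00,  0.00000000e+00,
         1.00000000e+00]])}
side {'intrinsics': array([[530.61640932,   0.        , 318.57755204],
       [  0.        , 530.61640932, 242.07104437],
       [  0.        ,   0.        ,   1.        ]]), 'k1': -0.12019750993549343, 'cam_to_world': array([[ 8.10830926e-01,  3.27024914e-01, -4.85394597e-01,
        -1.74373769e+02],
       [-5.85249915e-01,  4.61499264e-01, -6.66709057e-01,
        -1.18758777e+03],
       [ 5.97877690e-03,  8.24665469e-01,  5.65589179e-01,
         9.64379623e+02],
       [ 0.00000000e+00,  0.00000000e+00,  0.00000000e+00,
         1.00000000e+00]])}
0.1 [ 236.7641378  -577.87279793  221.95531493] [-3.08103775e+00 -6.06670457e-01  3.93550377e-04] 87.99144515085072 -18.700000000000003
```

View pics/top0.png

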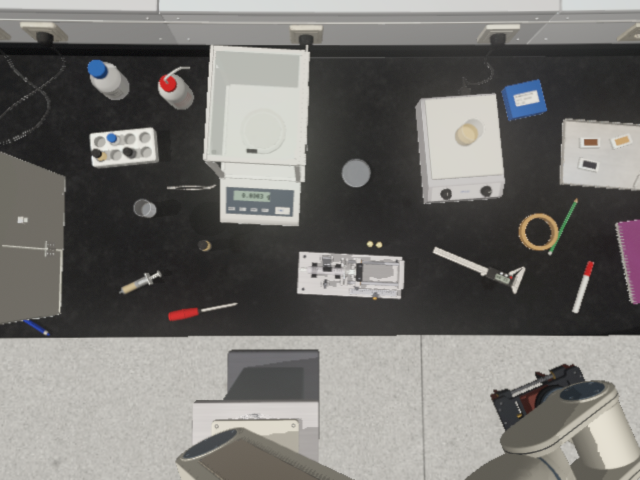

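View pics/side0.png

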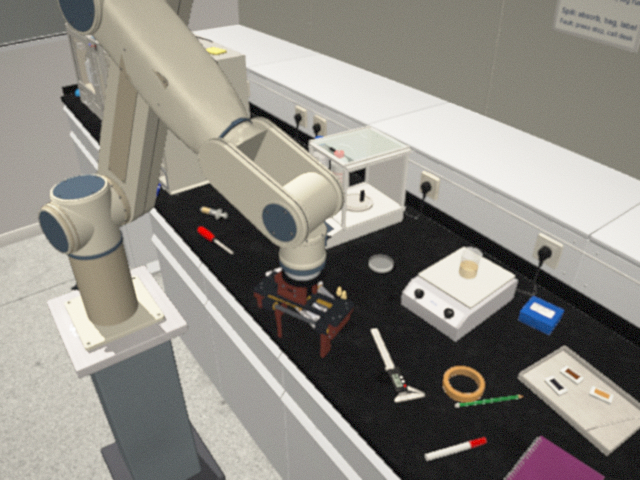

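The top view shows the stand at about (298–404, 252–298), with the fittings behind it at (370–379, 244). In the side view the gripper hides the stand. I'll enlarge the stand in the top view.

```bash
python3 - <<'E'
import cv2
im=cv2.imread("pics/top0.png")[235:310,290:415]
cv2.imwrite("pics/c1.png",cv2.resize(im,None,fx=6.4,fy=6.4,interpolation=cv2.INTER_CUBIC))
E
```

```text
(no output)
```

View pics/c1.png

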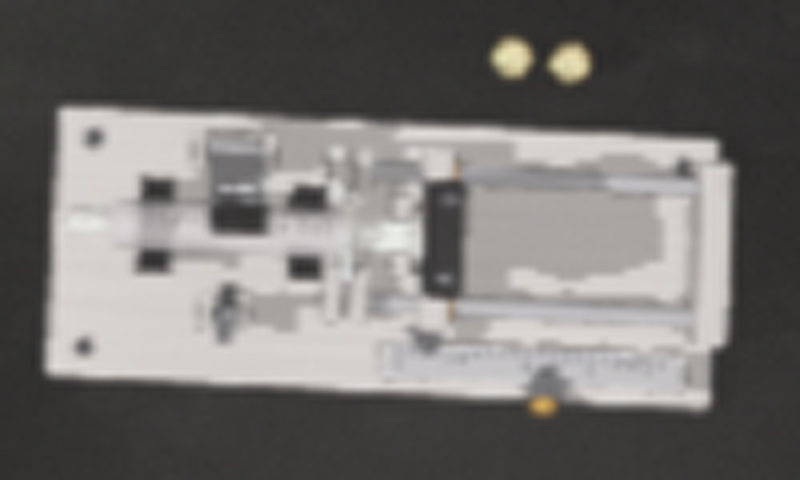

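The crop shows the base corners at crop pixels (57,107), (718,140), (710,408) and (45,375), and the black grip at (444,239). The pointer is near (428,342), the clip mark near (546,368), the clamp tab at (240,215) and the pawl at (228,312).

```bash
cat >h.py <<'E'
import numpy as np
from workcell import get_obs, optics, ctrl
from scipy.optimize import least_squares
from scipy.spatial.transform import Rotation as R
def unproj(n,u,v,z):
    c=optics.calibration(n);K=c["intrinsics"];k=c["k1"];M=c["cam_to_world"]
    d=np.array([(u-K[0,2])/K[0,0],(v-K[1,2])/K[1,1]]);s=d.copy()
    for _ in range(20): s=d/(1+k*(s@s))
    r=M[:3,:3]@np.array([s[0],-s[1],-1]);o=M[:3,3]
    return o+r*(z-o[2])/r[2]
def proj(n,P):
    c=optics.calibration(n);K=c["intrinsics"];M=c["cam_to_world"]
    p=M[:3,:3].T@(np.array(P)-M[:3,3]);s=np.array([p[0],-p[1]])/-p[2]
    s=s*(1+c["k1"]*(s@s)); return K[:2,:2]@s+K[:2,2]
def crop(p,x0=290,y0=235,f=6.4): return (p[0]+.5)/f-.5+x0,(p[1]+.5)/f-.5+y0
def s2w(T,p): # T=x,y,yaw
    c,s=np.cos(T[2]),np.sin(T[2]);return np.array([T[0]+c*p[0]-s*p[1],T[1]+s*p[0]+c*p[1],p[2]])
def w2s(T,p):
    c,s=np.cos(T[2]),np.sin(T[2]);d=np.array(p[:2])-T[:2];return np.array([c*d[0]+s*d[1],-s*d[0]+c*d[1]])
E
python3 - <<'E'
from h import *
b=10
pts=[((-114,46,b),(57,107)),((-114,-62,b),(45,375)),((152,-62,b),(710,408)),((152,46,b),(718,140)),((36,0,94),(444,239))]
f=lambda q:np.concatenate([proj("top",s2w(q,P))-crop(c) for P,c in pts])
r=least_squares(f,[420,-180,-1.6]);T=r.x;print(T,np.degrees(T[2]),(r.fun*6.4).round(1))
for nm,c,z in [("grip",(444,239),94),("ptr",(428,342),29.5),("ptr2",(414,333),29.5),("mark",(546,368),29.5),("endpl",(714,254),44),("hinge",(236,150),54),("pawl",(228,312),70),("tabtop",(240,195),130),("tabbot",(240,233),130)]:
    print(nm,w2s(T,unproj("top",*crop(c),z)).round(1))
for nm,p in [("grip",(36,0,78)),("hinge",(-45,30,54)),("tab0",(-45,-58,63))]: print(nm,s2w(T,p).round(1))
for th in np.arange(.8,1.7,.1):
  q=[]
  for L in(76.5,99.5):
    P=s2w(T,(-45,30-L*np.cos(th)+9*np.sin(th),54+L*np.sin(th)+9*np.cos(th)));q+=list(((proj("top",P)-(290,235)+.5)*6.4-.5).round(0))
  print(th.round(1),q)
E
```

```text
[ 480.055911   -221.3018049    -1.62231907] -92.95203591257386 [ 1.9 -0.2  0.3  0.8 -2.6  0.2 -1.5 -1.   1.8  0.3]
grip [35.3  0.1]
ptr [ 37.1 -40.6]
ptr2 [ 31.4 -37.4]
mark [ 84.1 -48.6]
endpl [146.5  -0.4]
hinge [-43.3  30.9]
pawl [-44.1 -31.8]
tabtop [-43.9  12.4]
tabbot [-43.2  -1.5]
grip [ 478.2 -257.3   78. ]
hinge [ 512.3 -177.9   54. ]
tab0 [ 424.5 -173.4   63. ]
0.8 [np.float64(232.0), np.float64(274.0), np.float64(231.0), np.float64(319.0)]
0.9 [np.float64(233.0), np.float64(257.0), np.float64(233.0), np.float64(297.0)]
1.0 [np.float64(234.0), np.float64(239.0), np.float64(235.0), np.float64(273.0)]
1.1 [np.float64(235.0), np.float64(220.0), np.float64(236.0), np.float64(248.0)]
1.2 [np.float64(237.0), np.float64(200.0), np.float64(238.0), np.float64(222.0)]
1.3 [np.float64(238.0), np.float64(179.0), np.float64(239.0), np.float64(195.0)]
1.4 [np.float64(239.0), np.float64(158.0), np.float64(241.0), np.float64(168.0)]
1.5 [np.float64(240.0), np.float64(137.0), np.float64(242.0), np.float64(140.0)]
1.6 [np.float64(241.0), np.float64(116.0), np.float64(243.0), np.float64(112.0)]
```

```bash
cat >>h.py <<'E'
T=np.array([480.056,-221.302,-1.62232])
def go(target_s,turn=False):
    """tool-axes shift to a stand-frame TCP target; and turn"""
    o=get_obs();A=R.from_rotvec(o["orientation"])
    sx=s2w(T,(1,0,0))-s2w(T,(0,0,0));z=np.array([0,0,-1.])
    y=sx if A.as_matrix()[:,1]@sx>0 else -sx
    B=R.from_matrix(np.c_[np.cross(y,z),y,z])
    d=A.inv().apply(s2w(T,target_s)-o["ee_pos"])
    print("t",round(o["t"],2),"shift",d.round(1),"turn",(A.inv()*B).as_rotvec().round(4),"F",np.round(o["ft_force"],1),"w",round(o["width"],1),"stand",w2s(T,o["ee_pos"]).round(1),round(o["ee_pos"][2],1),"q",np.round(o["qpos"],2))
E
python3 - <<'E'
from h import *
go((-45,40,185))
for th in np.arange(1.2,-.01,-.2):
  L=86+10*(1.2-th)/1.2
  print(round(th,1),"corner y,z",round(30-L*np.cos(th)+9*np.sin(th),1),round(54+L*np.sin(th)+9*np.cos(th),1))
print(unproj("top",260,224,40),unproj("top",290,224,40))
E
```

```text
t 0.1 shift [ 415.7 -261.3   37.3] turn [-1.400e-03  3.000e-04  4.404e-01] F [ 0.7 -1.  -0.6] w 88.0 stand [ 368.6 -224.6] 222.0 q [-1.2   0.42  1.63 -0.    1.09 -0.02]
1.2 corner y,z 7.2 137.4
1.0 corner y,z -9.8 132.6
0.8 corner y,z -25.8 124.4
0.6 corner y,z -40.0 112.8
0.4 corner y,z -51.8 98.4
0.2 corner y,z -60.7 81.6
0.0 corner y,z -66.0 63.0
[600.16126194 -12.02278544  40.        ] [599.99164803 -88.05692901  40.        ]
```

```bash
python3 -m jog '{"delta_rot":[[0,0,0.1],[0,0,0.2],[0,0,0.3],[0,0,0.44],[-0.0014,0,0.4404]],"translation":[[40,-25,0],[80,-50,0],[120,-75,0],[160,-100,0],[200,-125,0]],"hand":[-1,-1,-1,-1,-1]}'; python3 -c "
from h import *
go((-45,40,185))"
```

```text
t: 0.6
ee_pos: [375.2, -385.2, 222.5]
orientation: [3.139, -0.088, 0.0]
ft_force: [0.5, -0.1, 0.0]
width: 51.1
t 0.6 shift [ 135.3 -214.7   37.2] turn [ 0.0011 -0.0001 -0.0045] F [ 0.5 -0.1  0. ] w 51.1 stand [169.1 -96.2] 222.5 q [-0.82  0.3   1.82 -0.    1.02  0.81]
```

```bash
python3 -m jog '{"delta_rot":[[0,0,0],[0,0,0],[0,0,0],[0,0,0],[0,0,0]],"translation":[[26,-41,0],[52,-82,0],[78,-123,0],[104,-164,0],[130,-205,0]],"hand":[-1,-1,-1,-1,-1]}'; python3 -c "
from h import *
go((-45,35,132))"
```

```text
t: 1.1
ee_pos: [515.7, -186.9, 222.3]
orientation: [3.139, -0.081, -0.0]
ft_force: [1.2, -0.4, -0.4]
width: 11.1
t 1.1 shift [ 1.2 -8.9 90.3] turn [ 0.0013  0.0001 -0.0001] F [ 1.2 -0.4 -0.4] w 11.1 stand [-36.2  33.8] 222.3 q [-0.37  0.31  1.8  -0.    1.03  1.25]
```

```bash
python3 -m jog '{"delta_rot":[[0,0,0],[0,0,0],[0,0,0],[0,0,0],[0,0,0]],"translation":[[2,-9,20],[2,-9,50],[2,-9,80],[2,-9,90],[2,-9,90]],"hand":[-1,-1,-1,-1,-1]}'; python3 - <<'E'
from h import *
import cv2
go((-45,17,132))
im=optics.get_image("side")[:,:,::-1]
p=proj("side",s2w(T,(0,0,80))).astype(int);print(p)
x0,y0=p[0]-67,p[1]-60;print(x0,y0)
cv2.imwrite("pics/s1.png",cv2.resize(im[y0:y0+110,x0:x0+134],None,fx=5,fy=5,interpolation=cv2.INTER_CUBIC))
E
```

```text
t: 1.6
ee_pos: [516.4, -179.7, 131.0]
orientation: [3.14, -0.081, -0.005]
ft_force: [0.3, -0.4, 0.4]
width: 0.7
t 1.6 shift [-17.2  -1.5  -0.9] turn [ 0.0003  0.0031 -0.0001] F [ 0.3 -0.4  0.4] w 0.7 stand [-43.5  34.2] 131.0 q [-0.36  0.44  1.87 -0.    0.84  1.27]
[304 267]
237 207
```

View pics/s1.png

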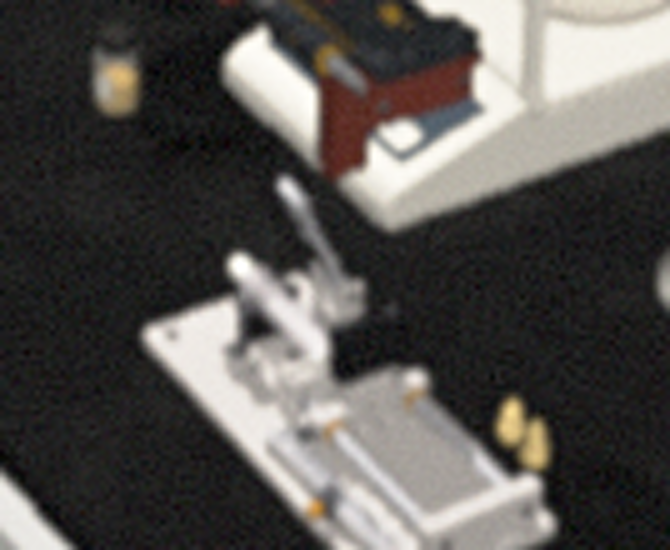

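The side view shows the open strap at (290,185)–(345,300) and the closed fingers behind and above it, with their tip near (345,170). I'll push toward stand −y along the arc.

```bash
python3 -m jog '{"delta_rot":[[0,0,0],[0,0,0],[0,0,0],[0,0,0],[0,0,0]],"translation":[[-9,-1,0],[-17,-1,0],[-26,-1,0],[-34,-1,0],[-42,-1,4]],"hand":[-1,-1,-1,-1,-1]}';python3 -m jog '{"delta_rot":[[0,0,0],[0,0,0],[0,0,0],[0,0,0],[0,0,0]],"translation":[[-8,0,4],[-15,0,9],[-22,0,15],[-28,0,22],[-28,0,22]],"hand":[-1,-1,-1,-1,-1]}'; python3 - <<'E'
from h import *
import cv2
go((-45,-42,97))
im=optics.get_image("side")[:,:,::-1]
x0,y0=237,207
cv2.imwrite("pics/s2.png",cv2.resize(im[y0:y0+110,x0:x0+134],None,fx=5,fy=5,interpolation=cv2.INTER_CUBIC))
E
```

```text
t: 2.15
ee_pos: [475.6, -177.2, 129.3]
orientation: [3.138, -0.081, 0.004]
ft_force: [2.0, 0.1, 1.6]
width: 0.3
t: 2.65
ee_pos: [445.6, -174.9, 105.0]
orientation: [3.14, -0.081, -0.005]
ft_force: [-0.1, -0.3, 0.3]
width: 0.7
t 2.65 shift [-5.1 -0.4  8.1] turn [ 0.0001  0.0034 -0.0003] F [-0.1 -0.3  0.3] w 0.7 stand [-44.6 -36.8] 105.0 q [-0.4   0.4   2.02 -0.    0.72  1.23]
```

View pics/s2.png

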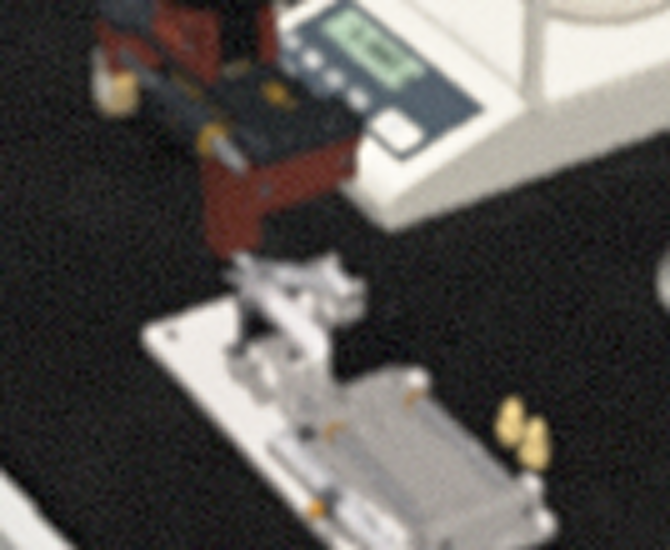

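The strap is now low, from (235,265) to (350,300), with the fingertip over its end at (232,245). I'll keep going down.

```bash
python3 -m jog '{"delta_rot":[[0,0,0],[0,0,0],[0,0,0],[0,0,0],[0,0,0]],"translation":[[-5,0,8],[-10,0,16],[-14,0,24],[-17,0,31],[-19,0,36]],"hand":[-1,-1,-1,-1,-1]}';python3 -m jog '{"delta_rot":[[0,0,0],[0,0,0]],"translation":[[0,0,3],[0,0,6]],"hand":[-1,-1]}'
```

```text
t: 3.2
ee_pos: [427.9, -174.3, 69.5]
orientation: [3.14, -0.081, -0.002]
ft_force: [0.5, 0.2, 0.8]
width: 0.2
t: 3.4
ee_pos: [428.3, -174.4, 64.0]
orientation: [3.14, -0.081, -0.001]
ft_force: [-0.2, 0.3, 0.5]
width: 0.3
```

```bash
python3 -m jog '{"delta_rot":[[0,0,0],[0,0,0],[0,0,0]],"translation":[[0,0,1],[0,0,2],[0,0,3]],"hand":[-1,-1,-1]}';python3 -m jog '{"delta_rot":[[0,0,0],[0,0,0]],"translation":[[0,0,1],[0,0,2]],"hand":[-1,-1]}'
```

```text
t: 3.7
ee_pos: [428.5, -174.5, 62.7]
orientation: [3.139, -0.081, -0.001]
ft_force: [-8.7, 3.0, 34.2]
width: 0.2
t: 3.9
ee_pos: [428.5, -174.5, 62.2]
orientation: [3.139, -0.081, -0.0]
ft_force: [-15.0, 4.8, 58.8]
width: 0.4
```

The press reached 59 N with the tip at z ≈ 62–63, which is the hard stop at the closed height of 63. I'll lift off and take a look.

```bash
python3 -m jog '{"delta_rot":[[0,0,0],[0,0,0],[0,0,0],[0,0,0],[0,0,0]],"translation":[[0,0,-20],[0,0,-60],[0,0,-90],[30,30,-90],[56,70,-90]],"hand":[-1,-1,-1,0.5,1]}'; python3 - <<'E'
from h import *
import cv2
go((36,0,120))
im=optics.get_image("side")[:,:,::-1]
x0,y0=237,207
cv2.imwrite("pics/s3.png",cv2.resize(im[y0:y0+110,x0:x0+134],None,fx=5,fy=5,interpolation=cv2.INTER_CUBIC))
for n,P in [("tab",(-45,-58,63)),("tabopen.2",(-45,-54.5,80)),("pawltop",(-45,-27,72)),("hinge",(-45,30,54))]:print(n,((proj("side",s2w(T,P))-(x0,y0))*5).round())
E
```

```text
t: 4.4
ee_pos: [482.6, -247.4, 151.6]
orientation: [3.138, -0.077, 0.006]
ft_force: [1.3, -0.6, -0.4]
width: 13.6
t 4.4 shift [-4.   9.9 31.6] turn [ 0.0026 -0.0036  0.0022] F [ 1.3 -0.6 -0.4] w 13.6 stand [26.   3.9] 151.6 q [-0.5   0.4   1.87 -0.    0.87  1.13]
tab [204. 318.]
tabopen.2 [209. 292.]
pawltop [252. 287.]
hinge [339. 280.]
```

View pics/s3.png

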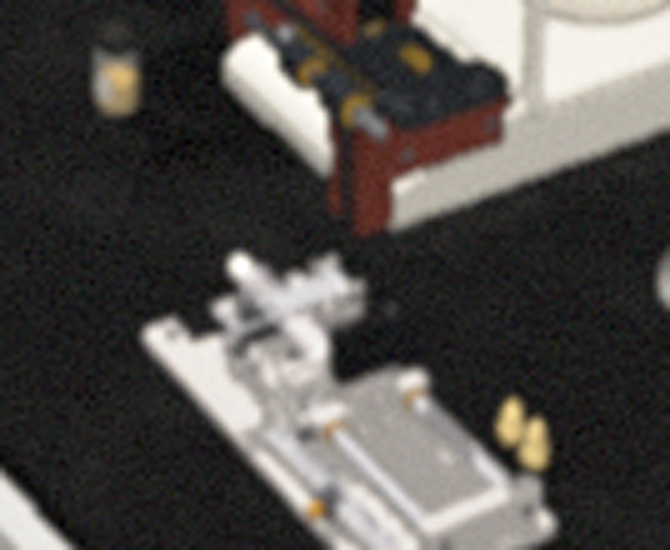

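The strap now lies level from (350,300) to (215,315), which matches the predicted closed tab at (204,318). Next is the handle.

```bash
python3 -m jog '{"delta_rot":[[0,0,0],[0,0,0],[0,0,0],[0,0,0],[0,0,0]],"translation":[[-2,8,10],[-2,8,20],[-2,8,20],[-2,8,20],[-2,8,20]],"hand":[1,1,1,1,1]}'; python3 -m jog '{"delta_rot":[[0,0,0],[0,0,0],[0,0,0]],"translation":[[0,0,0],[0,0,0],[0,0,0]],"hand":[1,1,1]}'; python3 -c "
from h import *
go((36,0,62))"
```

```text
t: 4.95
ee_pos: [478.3, -254.4, 129.5]
orientation: [3.14, -0.08, -0.0]
ft_force: [0.2, 0.2, -0.3]
width: 57.2
t: 5.25
ee_pos: [478.7, -255.1, 129.8]
orientation: [3.139, -0.081, 0.001]
ft_force: [-0.2, -0.3, -0.6]
width: 81.0
t 5.25 shift [-0.5  2.1 67.8] turn [ 0.0016 -0.0008  0.0002] F [-0.2 -0.3 -0.6] w 81.0 stand [33.8  0.4] 129.8 q [-0.51  0.43  1.88 -0.    0.83  1.11]
```

```bash
python3 -m jog '{"delta_rot":[[0,0,0],[0,0,0],[0,0,0],[0,0,0],[0,0,0]],"translation":[[0,2,0],[0,2,20],[0,2,45],[0,2,60],[0,2,67]],"hand":[1,1,1,1,1]}'; python3 -m jog '{"delta_rot":[[0,0,0],[0,0,0],[0,0,0],[0,0,0],[0,0,0]],"translation":[[0,0,0],[0,0,0],[0,0,0],[0,0,0],[0,0,0]],"hand":[0.5,-1,-1,-1,-1]}';python3 -m jog '{"delta_rot":[[0,0,0],[0,0,0],[0,0,0],[0,0,0],[0,0,0]],"translation":[[0,0,0],[0,0,0],[0,0,0],[0,0,0],[0,0,0]],"hand":[-1,-1,-1,-1,-1]}'; python3 -c "
from h import *
go((36,0,62))"
```

```text
t: 5.75
ee_pos: [477.8, -256.9, 61.1]
orientation: [3.14, -0.081, -0.003]
ft_force: [-0.8, 0.0, -0.3]
width: 88.0
t: 6.25
ee_pos: [478.8, -257.4, 63.1]
orientation: [3.139, -0.081, 0.002]
ft_force: [0.4, -0.7, 0.7]
width: 51.7
t: 6.75
ee_pos: [478.5, -258.9, 62.5]
orientation: [3.136, -0.079, 0.001]
ft_force: [-1.9, -7.6, -0.9]
width: 14.1
t 6.75 shift [-0.3 -1.6  0.5] turn [ 0.0041 -0.0007  0.0011] F [-1.9 -7.6 -0.9] w 14.1 stand [37.6  0.3] 62.5 q [-0.52  0.54  1.9  -0.01  0.69  1.11]
```

The grip is on the handle (opening 14.1 mm). I'll pull about 40 mm.

```bash
python3 -m jog '{"delta_rot":[[0,0,0],[0,0,0],[0,0,0],[0,0,0],[0,0,0]],"translation":[[0,4,0],[0,10,0],[0,18,0],[0,26,0],[0,32,0]],"hand":[-1,-1,-1,-1,-1]}';python3 -m jog '{"delta_rot":[[0,0,0],[0,0,0],[0,0,0],[0,0,0]],"translation":[[0,4,0],[0,6,0],[0,6,0],[0,6,0]],"hand":[-1,-1,-1,-1]}'; python3 - <<'E'
from h import *
import cv2
go((36,0,62))
av=lambda n:np.mean([optics.get_image(n)[:,:,::-1].astype(float) for _ in range(8)],0).astype(np.uint8)
a=av("top");b=av("side");cv2.imwrite("pics/top2.png",a);cv2.imwrite("pics/side2.png",b)
c0=cv2.resize(cv2.imread("pics/top0.png")[280:305,345:405],None,fx=12,fy=12,interpolation=cv2.INTER_CUBIC)
c1=cv2.resize(a[280:305,345:405],None,fx=12,fy=12,interpolation=cv2.INTER_CUBIC)
cv2.imwrite("pics/m2.png",np.vstack([c0,c1]))
p=proj("side",s2w(T,(84,-45,29.5)));print(p)
x,y=p.astype(int);cv2.imwrite("pics/ms2.png",cv2.resize(b[y-25:y+25,x-33:x+33],None,fx=12,fy=12,interpolation=cv2.INTER_CUBIC));print(x-33,y-25)
go((36,0,62))
E
```

```text
t: 7.25
ee_pos: [476.8, -288.8, 62.5]
orientation: [-3.14, 0.082, 0.0]
ft_force: [1.9, 7.5, 2.7]
width: 14.2
t: 7.65
ee_pos: [476.5, -294.4, 62.5]
orientation: [-3.14, 0.082, 0.0]
ft_force: [2.6, 7.6, 2.2]
width: 13.8
t 7.65 shift [ -0.3 -37.2   0.5] turn [-0.0003  0.0001 -0.0006] F [2.6 7.6 2.2] w 13.8 stand [73.2  0.2] 62.5 q [-0.57  0.56  1.86  0.    0.72  1.05]
[306.31931127 303.86738447]
273 278
t 8.45 shift [ -0.3 -37.1   0.5] turn [-0.0003  0.0001 -0.0004] F [1.4 7.3 1.5] w 13.8 stand [73.1  0.2] 62.5 q [-0.57  0.56  1.86  0.    0.72  1.05]
```

View pics/m2.png

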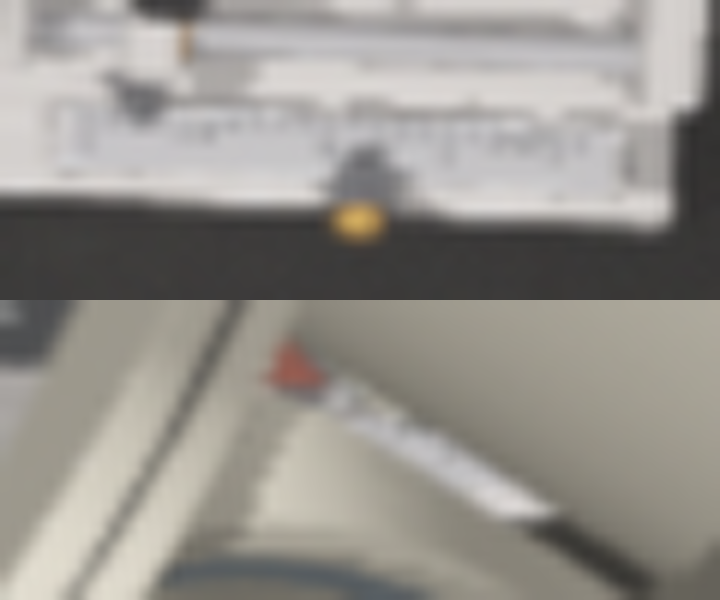

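View pics/ms2.png

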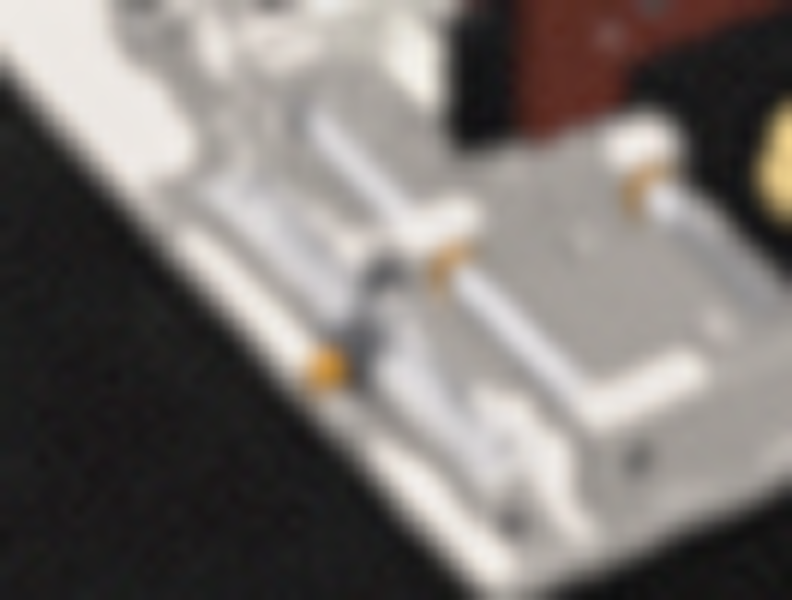

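The top view is now hidden by the forearm. In its earlier frame (upper half) the pointer tip is at about (148,119) and the mark tip at about (368,148). In the side crop the pointer, around (385,265), is just short of the clip mark above the knob at (365,325).

```bash
python3 - <<'E'
from h import *
import cv2
f=lambda c:w2s(T,unproj("top",*crop(c,345,280,12),29.5))
P=f((148,119));M=f((368,148));print("ptr",P,"mark",M,"clip centre",f((365,190)),"knob",f((358,221)), "diff",M[0]-P[0])
# project into side crop
q=lambda p:((proj("side",s2w(T,p))-(273,278)+.5)*12-.5).round(0)
for n,p in [("mark",(*M,29.5)),("ptr now",(P[0]+37.2,P[1],29.5)),("ptr aligned",(M[0],P[1],29.5)),("endplate corner z44",(140,-37,44)),("base corner",(152,-62,10)),("x+10 of mark",(M[0]+10,M[1],29.5)),("y-10",(M[0],M[1]-10,29.5))]: print(n,q(p))
b=cv2.imread("pics/side2.png")[292:312,293:315]
cv2.imwrite("pics/ms3.png",cv2.resize(b,None,fx=28,fy=28,interpolation=cv2.INTER_LANCZOS4))
E
```

```text
ptr [ 38.26852268 -44.20191217] mark [ 84.93224609 -48.00959323] clip centre [ 84.63034237 -56.83389895] knob [ 83.39877261 -63.38947809] diff 46.66372340020852
mark [396. 323.]
ptr now [388. 293.]
ptr aligned [411. 317.]
endplate corner z44 [573. 397.]
base corner [505. 588.]
x+10 of mark [420. 348.]
y-10 [358. 339.]
```

View pics/ms3.png

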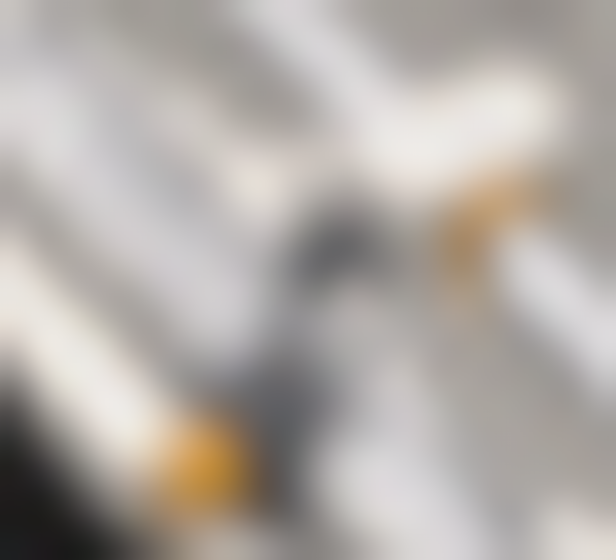

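The enlarged side crop shows the dark pointer head at (335,240) and the dark clip body with its mark from (310,350) to (280,470). The pointer still sits a little short of the mark. I'll read raw pixel values for a finer measurement.

```bash
python3 - <<'E'
import cv2,numpy as np
np.set_printoptions(linewidth=250)
g=cv2.cvtColor(cv2.imread("pics/top0.png"),cv2.COLOR_BGR2GRAY)
print("ptr cols352-362 rows 284-293");print(g[284:294,352:363])
print("clip cols370-381 rows 289-299");print(g[289:300,370:382])
s=cv2.cvtColor(cv2.imread("pics/side2.png"),cv2.COLOR_BGR2GRAY)
print("side cols 298-311 rows 297-312");print(s[297:312,298:312])
E
```

```text
ptr cols352-362 rows 284-293
[[193 206 200 198 209 210 209 193 145 147 157]
 [208 202 190 193 206 209 209 196 165 165 165]
 [201 174 146 157 177 183 187 194 195 173 169]
 [207 193 155 121 120 126 144 179 193 171 167]
 [191 188 164 125 117 112 125 150 158 159 157]
 [183 186 168 149 124 122 156 189 193 195 195]
 [184 188 183 181 160 162 179 188 184 182 174]
 [184 195 196 196 194 194 195 190 184 183 175]
 [186 196 198 198 197 198 197 196 196 196 195]
 [199 198 198 197 197 198 198 199 199 199 198]]
clip cols370-381 rows 289-299
[[167 176 180 181 161 164 164 162 158 161 162 168]
 [180 184 180 186 180 183 178 182 176 182 178 186]
 [194 187 180 192 189 183 177 184 181 187 182 187]
 [196 184 171 179 152 137 142 172 192 195 194 188]
 [198 195 184 155 123 110 125 161 190 195 196 190]
 [204 200 180 135 121 118 119 131 151 176 195 196]
 [203 178 146 122 117 114 116 123 143 174 196 200]
 [204 188 148 123 123 118 114 121 145 168 186 206]
 [114 108 102 126 150 147 119 104 123 133 140 161]
 [ 61  63  85 139 171 159 125  78  75  76  78  86]
 [ 60  60  70  97 119 116  91  64  59  60  59  61]]
side col
[... 208 characters left out ...]
9 193 190 183 149 113 108 130 151 150 142 159 188]
 [201 205 202 191 168 130 106 115 128 143 147 143 161 200]
 [183 200 207 199 169 139 134 154 154 156 155 156 160 189]
 [165 186 200 193 163 145 157 174 176 169 163 161 156 163]
 [163 165 174 166 140 131 150 170 179 179 166 160 159 153]
 [182 151 139 127 110 110 131 162 186 193 173 165 160 157]
 [209 165 128 107  97  98 122 159 189 199 186 169 165 162]
 [215 182 145 111  90  98 136 175 196 202 190 173 165 164]
 [193 172 149 115  87 103 156 199 214 210 196 176 167 165]
 [156 151 139 113  86 103 157 201 218 217 208 187 169 167]
 [129 143 148 132 108 109 142 185 212 220 214 200 176 168]
 [106 139 166 166 146 130 135 159 190 212 216 209 188 177]]
```

Evidence on carriage travel:
- As the jaws closed, the home stop pushed the hand to a TCP reading of x = 37.6. That makes the robot's home reading 37.6, not 36, a 1.6 mm offset that fits the camera tolerance.
- Travel so far is therefore about 35.6 mm.
- Raw-pixel centroids give a pointer-to-mark gap of about 47 mm, so about 11.5 mm is left.

```bash
python3 -m jog '{"delta_rot":[[0,0,0],[0,0,0],[0,0,0],[0,0,0],[0,0,0]],"translation":[[0,4,0],[0,8,0],[0,11.6,0],[0,11.6,0],[0,11.6,0]],"hand":[-1,-1,-1,-1,-1]}'; python3 - <<'E'
from h import *
import cv2
f=lambda c,r:w2s(T,unproj("top",c,r,29.5))
P=f(356.45,290.3);M=f(375,291.6);print(P,M,M-P)
go((84.6,0,62))
b=np.mean([optics.get_image("side")[:,:,::-1].astype(float) for _ in range(8)],0).astype(np.uint8)
cv2.imwrite("pics/side3.png",b)
a=cv2.imread("pics/side2.png")
k=lambda i:cv2.resize(i[290:318,290:316],None,fx=15,fy=15,interpolation=cv2.INTER_CUBIC)
cv2.imwrite("pics/cmp.png",np.hstack([k(a),k(b)]))
go((84.6,0,62))
np.set_printoptions(linewidth=200)
print(cv2.cvtColor(b,cv2.COLOR_BGR2GRAY)[297:312,298:312])
E
```

```text
t: 8.95
ee_pos: [475.9, -305.7, 62.5]
orientation: [-3.14, 0.082, 0.0]
ft_force: [2.3, 9.1, 2.0]
width: 14.0
[ 37.27846295 -46.37122794] [ 84.37879566 -47.34409828] [47.10033271 -0.97287035]
t 8.95 shift [-0.2  0.1  0.5] turn [-0.0008  0.0003 -0.0007] F [2.3 9.1 2. ] w 14.0 stand [84.5  0.2] 62.5 q [-0.59  0.57  1.85  0.    0.72  1.03]
t 9.35 shift [-0.2  0.2  0.5] turn [-0.0007  0.0003 -0.0004] F [2.2 8.5 2.9] w 13.3 stand [84.4  0.2] 62.5 q [-0.59  0.57  1.85  0.    0.72  1.03]
[[182 190 199 206 200 184 170 167 187 211 221 219 223 225]
 [185 180 191 215 225 217 201 177 177 202 225 228 228 232]
 [194 186 186 204 222 229 223 202 191 200 224 233 234 232]
 [205 199 191 192 202 219 225 213 197 190 210 230 228 215]
 [201 204 201 191 188 201 215 201 175 156 171 197 192 175]
 [184 200 206 199 186 186 190 171 138 117 131 154 157 146]
 [166 186 199 193 173 164 159 141 112 101 114 133 141 138]
 [162 165 174 165 141 131 133 126 115 120 127 137 145 144]
 [182 154 138 125 111 108 118 128 136 151 154 150 153 152]
 [210 166 128 107  97  99 119 146 164 179 176 165 159 157]
 [215 182 145 113  90  98 138 173 191 198 188 173 165 162]
 [193 174 151 115  88 105 156 198 212 211 196 177 167 165]
 [156 150 140 113  87 105 156 202 219 216 206 187 170 164]
 [129 143 148 132 107 108 142 186 212 219 214 201 174 165]
 [105 137 166 167 146 131 135 158 190 212 218 210 190 172]]
```

View pics/cmp.png

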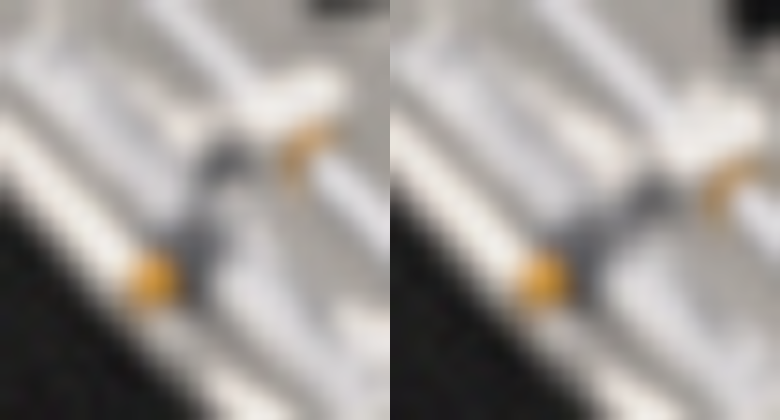

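In the right half (now) the knob at (545,278), clip at (580,245) and pointer at (655,195) fall on one line along the stand's y. As an independent check, I'll measure the travel from the side images by tracking the carriage's orange bushes from the home picture (s3) to now.

```bash
python3 - <<'E'
from h import *
import cv2
def bushes(im,f=1,off=(0,0)):
    im=im.astype(float);s=np.clip(im[:,:,2]-im[:,:,0]-45,0,None)
    n,l,st,c=cv2.connectedComponentsWithStats((s>0).astype(np.uint8))
    out=[]
    for i in range(1,n):
        if st[i,4]<4*f*f/2: continue
        w=s*(l==i);v,u=np.mgrid[:s.shape[0],:s.shape[1]]
        p=np.array([(w*u).sum(),(w*v).sum()])/w.sum()
        out.append(np.r_[(p+.5)/f-.5+off,w.sum()/f/f])
    return np.array(out).round(2)
crop_=lambda n:cv2.imread(n)[207:317,237:371]
for n,f in [("s1",5),("s2",5),("s3",5)]: 
    i=cv2.imread(f"pics/{n}.png");print(n);print(bushes(i,f,(237,207)))
for n in("side2","side3"): print(n);print(bushes(crop_(f"pics/{n}.png"),1,(237,207)))
E
```

```text
s1
[[ 314.8   209.33  284.84]
 [ 301.41  218.27  294.76]
 [ 313.83  228.52 2061.56]
 [ 260.93  222.89  983.32]
 [ 319.09  285.73   32.44]
 [ 340.96  293.21 2521.36]
 [ 302.86  292.06   63.32]
 [ 299.71  308.3   471.84]]
s2
[[ 273.18  213.98  763.56]
 [ 290.19  213.54  150.44]
 [ 259.    215.13   50.44]
 [ 264.99  216.81   93.24]
 [ 261.16  223.66  624.16]
 [ 291.75  225.21  279.56]
 [ 278.38  233.86  369.68]
 [ 290.75  245.42 2282.04]
 [ 318.79  285.84   25.52]
 [ 341.1   293.3  2800.4 ]
 [ 302.74  292.32   41.68]
 [ 299.72  308.34  463.68]]
s3
[[ 287.16  209.12  239.08]
 [ 298.31  207.55  138.72]
 [ 304.94  210.69  234.24]
 [ 317.72  207.9    40.8 ]
 [ 320.09  218.25  534.24]
 [ 298.56  220.43  301.04]
 [ 260.91  222.86  975.56]
 [ 306.96  227.9   354.16]
 [ 319.1   238.64 2220.12]
 [ 303.52  245.48   12.96]
 [ 318.79  285.78   41.72]
 [ 341.13  293.33 2812.16]
 [ 302.83  292.07   61.84]
 [ 299.72  308.31  467.48]]
side2
[[ 260.9   222.87  962.  ]
 [ 301.77  231.64  190.  ]
 [ 306.04  243.5   515.  ]
 [ 313.77  247.21  337.  ]
 [ 327.07  244.58  158.  ]
 [ 293.01  246.75   92.  ]
 [ 299.24  246.44   63.  ]
 [ 322.    250.46   13.  ]
 [ 328.82  256.78  427.  ]
 [ 307.14  258.8   237.  ]
 [ 316.07  267.23  295.  ]
 [ 345.57  267.81   21.  ]
 [ 328.38  277.49 1876.  ]
 [ 341.11  293.33 2769.  ]
 [ 325.89  292.7    54.  ]
 [ 309.76  299.26   80.  ]
 [ 299.73  308.3   466.  ]]
side3
[[ 260.89  222.87  965.  ]
 [ 304.07  233.71  215.  ]
 [ 310.95  246.96  946.  ]
 [ 329.65  247.22  155.  ]
 [ 295.17  248.99   98.  ]
 [ 301.43  248.43   68.  ]
 [ 331.52  259.02  501.  ]
 [ 309.91  260.33  284.  ]
 [ 318.52  269.11  304.  ]
 [ 347.23  270.77   13.  ]
 [ 330.46  280.05 2007.  ]
 [ 341.12  293.33 2769.  ]
 [ 327.9   295.31   29.  ]
 [ 311.85  301.75   59.  ]
 [ 299.72  308.31  476.  ]]
```

```bash
python3 - <<'E'
from h import *
for z in(34,42):
  for h,a,b in [((302.83,292.08),(309.76,299.26),(311.85,301.75)),((318.9,285.78),(325.89,292.7),(327.9,295.31))]:
    w=[w2s(T,unproj("side",*p,z)) for p in(h,a,b)]
    print(z,w[0].round(1),(w[1]-w[0]).round(1),(w[2]-w[0]).round(1))
E
```

```text
34 [ 41.9 -30. ] [35.5  0. ] [47.2 -0.7]
34 [42.6 21.7] [35.3 -0.1] [47.3 -1.6]
42 [ 50.1 -35. ] [35.2  0. ] [46.7 -0.7]
42 [50.8 16.3] [34.9 -0.1] [46.9 -1.6]
```

Bush tracking puts the travel at 47.0 mm, against 46.9 mm from the arm and a measured gap of 47.1 mm. I'll check that it holds still, then hand in.

```bash
python3 -m jog '{"delta_rot":[[0,0,0],[0,0,0],[0,0,0],[0,0,0],[0,0,0]],"translation":[[0,0.2,0],[0,0.2,0],[0,0.2,0],[0,0.2,0],[0,0.2,0]],"hand":[-1,-1,-1,-1,-1]}'; python3 - <<'E'
from h import *
go((84.7,0,62))
ctrl.close_job()
E
```

```text
t: 9.85
ee_pos: [475.9, -305.7, 62.5]
orientation: [-3.14, 0.082, 0.001]
ft_force: [2.2, 9.5, 2.9]
width: 13.3
t 9.85 shift [-0.2  0.2  0.5] turn [-0.0009  0.0004 -0.0005] F [2.2 9.5 2.9] w 13.3 stand [84.5  0.2] 62.5 q [-0.59  0.57  1.85  0.    0.72  1.03]
the job is handed in; nothing more can be done
```

I swung the barrel clamp down to its stop, drew the carriage back about 47 mm to the index mark, and handed the job in at 9.85 s with the handle still gripped.

- **Clamp:** I pressed the tab with up to 59 N, well above the 3–6 N the pawl needs. The fingertip stopped at z 62–63 mm, and the closed height is 63 mm. After I lifted off, the side picture showed the strap level across the barrel. I did not see the catch itself or tug on the clamp to test it.
- **Carriage position:** The start picture put the pointer-to-mark gap at 47.1 mm. Travel came out at 46.9 mm from the arm and 46.7–47.3 mm from tracking the carriage's bushes in the side camera.
- **Holding:** At the last reading the hand was steady, pulling against about 9.5 N of suction. The opening read 13.3 mm, down from 14.1 mm when I first gripped the 14 mm handle.

**Checks that disagreed or were limited:**
- **Home position:** The camera-based frame put the handle's home at x = 36 mm, but the arm read 37.6 mm when it gripped. I used the arm's reading, and the bush tracking agreed with it.
- **Alignment:** The forearm hid the pointer from the top camera. The final alignment is therefore confirmed only by the coarse side view and the travel figures, to about 1 mm.

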